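# Vent the vacuum drying oven and open its door

## Task

The drying run is over. With the door still shut, turn the long black vent pointer on top of the white vacuum oven until its long, white-lined end points at the red tab on its scale, then swing the oven's blue door wide open, to about a right angle, so that the dishes can be taken out. The pointer must still stand at the red tab when you are done; leave the bottle, canister and beaker where they stand.

Things in the scene. Friction and masses are not known exactly. Their poses are not given: they have to be found in the camera images.
- oven: White vacuum drying oven, fixed to the bench: 270 deep, 300 wide, 230 high. Origin: centre of its underside, on the bench. Its front (door side) faces its own -x; z up. On its top (z = 230) lie a white scale disc (radius 100, 4 thick, centre at x = 20, y = -30) and a steel vacuum gauge (radius 24, 19 high, at x = 106, y = -121).
- vent_dial (a joint): Angle of the vent pointer in rad; grows as it turns clockwise seen from above, range 0 to 5.2. It stays where it is left (friction about 0.12 N m). At value q the pointer points at 200 degrees minus q, counted counter-clockwise from the oven's +x.
- dial_hub (a point): Point on the vent dial's upright axis, at the top of the dial (270 above the bench). The dial is a black hub (radius 24) crossed by a straight pointer bar 110 long, 16 wide: it reaches 75 from the axis at the pointing end (white line on top) and 35 at the tail. The bar's sides stand from 242 to 270 above the bench and can be pushed or pinched.
- dial_tip (a point): Pointing end of the vent pointer: 75 from the axis, at the top face of the bar (270 above the bench).
- vent_tab: Red tab (26 long, 9 wide, 6 high) clipped on the rim of the white scale, marking where the pointer must stand. Its origin is on the dial's axis at the top of the scale disc (234 above the bench); its own +x points from the axis through the middle of the tab, which lies 81 to 107 out. It does not move. It is always clockwise of the pointer's start.
- oven_door (a joint): Opening angle of the door in rad: 0 shut, 1.57 at a right angle to the front, stop at 1.8. It grows counter-clockwise seen from above. It stays where it is left.
- door_hinge (a point): Point on the door's upright hinge line, at handle height (195 above the bench). The blue door is 300 wide, 200 high, 22 thick, from 20 to 220 above the bench, with a window; the hinge is at the outer face of its edge nearest the robot.
- door_handle (a point): Middle of the yellow handle bar: level, parallel to the door, 110 long, 14 thick, 195 above the bench, 50 in front of the door's outer face (gap 43), 220 from the hinge along the door. Its two ends bend back to the door. The door's top edge is 25 higher than the bar. Open space above and all round it.
- amber_bottle: Amber glass bottle, radius 34, 170 high; origin at the centre of its underside. Leave it alone.
- steel_canister: Steel can, radius 36, 110 high; origin at the centre of its underside. Leave it alone.
- beaker: Clear open beaker, radius 38, 95 high; origin at the centre of its underside. Leave it alone.

How it is judged:
On the way, in this order (a step that is already met when the one before it is completed fails the run):
1. the vent pointer stands at the red tab while the door is still shut (y of dial_tip in the frame of vent_tab between -0.0065 and 0.0065 m and x of dial_tip in the frame of vent_tab above 0.06 m and value of joint oven_door below 0.08 rad), for 0.2 s.
2. the door is wide open (value of joint oven_door above 1.25 rad), for 0.2 s.
At the end, for the whole second after the job is handed in: The end of the vent pointer is within 6.5 mm sideways (5 degrees) of the line from the dial's axis through the red tab, and the door is open by more than 1.25 rad (72 degrees) and at rest (y of dial_tip in the frame of vent_tab between -0.0065 and 0.0065 m and x of dial_tip in the frame of vent_tab above 0.06 m and value of joint oven_door above 1.25 rad and velocity of joint oven_door between -0.05 and 0.05 rad/s); the robot touches nothing.
It fails at once if the bottle, canister or beaker moved by more than 25 mm or tipped (distance of any of amber_bottle, steel_canister, beaker from where it was at the start of the episode above 0.025 m or angle between any of amber_bottle, steel_canister, beaker's own z axis and vertical above 0.4 rad).
It fails at once if the door opened (more than 0.2 rad) while the pointer is away from the red tab by more than 15 mm (value of joint oven_door above 0.2 rad and (y of dial_tip in the frame of vent_tab above 0.015 m or y of dial_tip in the frame of vent_tab below -0.015 m)).
It also fails if it takes over 64 s, if anything falls off the work surface, if the arm or the gripper's body presses on something with over 40 N, if the wrist force passes 120 N, or if a joint passes its speed limit or range.

## Robot

A 7-joint arm with a two-finger parallel gripper is mounted at the origin on the work surface. World frame = base frame: x ahead of the robot, y to its left, z up, the work surface at z = 0. Lengths are in m, angles in rad, forces in N, time in s.
With the tool pointing down it reaches from about 0.4 to 0.875 m from the base axis. Payload 19.3 kg.
Tool frame: the origin (TCP) lies on the centre line of the jaws, within the pads' length; the fingertips stand 14 mm ahead of it and the grasp point (between the pads) lies 5 mm behind it; z points along the fingers, y is the line along which they close (so a half turn about z gives the same grasp; the last joint's range is limited). The gripper opens to 85 mm and grips with 20 to 120 N. Pads are 22 mm wide; open, the fingers measure 114 mm over their backs; the gripper's body (76 mm by 85 mm) begins 54 mm behind the grasp point. The pads swing forward as they close: fully open they stand 13 mm farther back than shut.
Start: joints at [-1.341, 0.521, -0.036, 1.599, 0.021, 1.021, -0.113], TCP at [0.185, 0.597, 0.245] pointing down, gripper open.
Joint ranges: [-2.91, 2.91], [-0.3, 2.13], [-1.5, 1.42], [0.17, 2.43], [-1.26, 4.41], [0.16, 1.93], [-2.52, 2.52]. Speed limits (rad/s): [1.89, 1.89, 2.39, 2.39, 3.01, 3.01, 3.01].

## Interface

Orientations are given as [roll, pitch, yaw] about the fixed x, y, z axes, in that order (R = Rz(yaw) Ry(pitch) Rx(roll)).
In Python, from workcell import bot, grab_frame, regions_of gives the robot as it stands. The module is installed in compiled form; this text tells all that it offers.
- The arm moves only by the tool play_rows, never from a script. Its argument "plan" is a list of rows, each a list of 3 entries, a list of its own where there are three numbers: the shift along the tool's x, y, z in units of 2.5 cm (1.0 is 2.5 cm), then the turn, a rotation vector about the tool's x, y, z in units of 0.15 rad (1.0 is 0.15 rad), then the closure, from -1 (fully open) to 1 (shut). In form: [[[tx, ty, tz], [rx, ry, rz], jaw], ...]. A call has 1 to 20 rows; each row shifts and turns the commanded pose from where the row before left it, along the tool's axes as they then stand; what a row does not reach is not made up. A row lasts 1/8 s, in which the tool goes at most 62.5 mm and 10.7 degrees, less where a joint would pass 70% of its speed; a pose out of reach is approached as far as the arm can. A call with a number of a shift or a turn outside -1 to 1 is refused whole. A call with a gripper value outside its range is refused whole. The fingers move at their own pace and stop on an object; "newtons" is the grip in N (left out, the last holds). Time passes only in rows, so rows that do not move let the fingers close. It gives the time, the measured TCP pose, the force, the opening and the grip force at its end, in the units of the state.
- bot.observe(): the state, without advancing time (a new reading comes with each control period).
- grab_frame(name): name is "side" or "top" or "wrist"; returns a dict with "pixels" (400x640x3 uint8, red, green, blue), "depth" (400x640 float32, m along the optical axis (not along the pixel's ray), 0 where there is no reading), "camera_matrix" (3x3 intrinsics, pixels), "R" (3x3) and "t" (3): a world point X has camera coordinates R X + t. Camera axes: x right, y down, z forward; pixel columns grow to the right and rows downward; lengths in m; the calibration is good to about 2 mm. A picture is of the moment at which its call begins.
- bot.job_done(): hands the job in; it is judged then, once.
Trained networks look in the newest picture that a camera, given by its name, has taken for a name from the list of things; names that differ only in an ending like _2 or _b are one class to them, and where a whole thing is asked for, a point or a joint stands for the part that bears it (a point fixed in the world has none). Each returns a list of dicts, best first, with "p" (0 to 1); they miss things now and then, are a little off and sometimes report something else, mostly with a low value. They report only what shows in the picture. A call takes as long as a camera call.
- regions_of(thing, camera): "mask" (400x640 bool, what is visible of it) and "box" ([left, top, right, bottom] in pixels, round what is visible of it).
The state is a dict: "clock": time; "qpos": joint angles; "qd": joint speeds; "joint_efforts": joint torques, N m; "position": TCP position; "tool_rot": TCP orientation; "force": force on the tool from outside, world axes, zero at the start; "moment": the same for the moment, N m; "grip_width": finger opening in m; "finger_force": force on a finger pad.
Only numpy, scipy, OpenCV 4.12 (cv2) and the standard library are available. Lean on these libraries where they do the work, as an engineer would, in place of code of your own. Each camera call takes 0.05 s, during which the arm holds its last target. There are 200 camera calls.

## Working session

There is one attempt and no reset: what is moved stays moved. The work goes in short steps, Python scripts to look and compute and a tool call to move; the robot and the scene stay as the last step left them, time stands still between calls to the robot, and variables do not carry over. Pictures are saved under pics/ and viewed, at most 10 in all, crops included, and the job is handed in when it is done.

Besides the shell and the picture viewer there is one more tool, called as a command line: name --argument value ..., lists and objects as JSON in quotes. play_rows: Moves the arm, as the interface text tells. Its arguments: {"type":"object","properties":{"plan":{"type":"array"},"newtons":{"type":"number"}},"required":["plan"]}

```bash
mkdir -p pics
cat > h.py <<'E'
import numpy as np, cv2
from workcell import bot, grab_frame, regions_of
def pts(f,mask):
    v,u=np.nonzero(mask&(f["depth"]>0)); d=f["depth"][v,u]
    K=f["camera_matrix"]; c=np.stack([(u-K[0,2])/K[0,0]*d,(v-K[1,2])/K[1,1]*d,d],1)
    return (c-f["t"])@f["R"], f["pixels"][v,u]
E
python3 - <<'E'
from h import *
s=bot.observe(); print({k:np.round(v,3) for k,v in s.items()})
ims=[]
for c in ["top","side"]:
    f=grab_frame(c); cv2.imwrite(f"pics/{c}0.png",f["pixels"][:,:,::-1])
    for n in ["oven","dial_hub","vent_tab","door_handle","oven_door","amber_bottle","steel_canister","beaker"]:
        for r in regions_of(n,c)[:1]:
            p,_=pts(f,r["mask"]); print(c,n,round(r["p"],2),np.round(r["box"]),np.round(np.median(p,0),3),np.round(np.percentile(p,[2,98],axis=0),3).tolist())
    np.savez(f"{c}0.npz",**f)
E
```

```text
{'clock': np.float64(0.0), 'qpos': array([-1.341,  0.522, -0.036,  1.6  ,  0.021,  1.021, -0.113]), 'qd': array([-0.   ,  0.001,  0.001,  0.001,  0.   ,  0.   , -0.   ]), 'joint_efforts': array([-1.0000e-03, -9.2712e+01,  1.9810e+00, -3.6993e+01,  1.8000e-02,
        8.0000e-03,  0.0000e+00]), 'position': array([0.185, 0.597, 0.245]), 'tool_rot': array([-3.14 ,  0.   ,  2.842]), 'force': array([0.475, 0.328, 0.061]), 'moment': array([ 0.04 ,  0.036, -0.027]), 'finger_force': np.float64(0.0), 'grip_width': np.float64(0.085)}
top oven 0.9 [364. 143. 510. 262.] [ 0.56  -0.237  0.23 ] [[0.414, -0.395, 0.066], [0.702, -0.078, 0.268]]
top dial_hub 0.86 [430. 204. 473. 221.] [ 0.528 -0.274  0.268] [[0.508, -0.314, 0.237], [0.55, -0.211, 0.273]]
top vent_tab 0.43 [455. 170. 459. 180.] [ 0.622 -0.282  0.239] [[0.611, -0.288, 0.233], [0.633, -0.278, 0.243]]
top door_handle 0.83 [365. 144. 395. 260.] [ 0.57  -0.109  0.202] [[0.412, -0.129, 0.029], [0.697, -0.054, 0.223]]
top oven_door 0.84 [364. 144. 397. 262.] [ 0.572 -0.109  0.202] [[0.412, -0.13, 0.002], [0.7, -0.053, 0.223]]
top amber_bottl
[... 387 characters left out ...]
2, 0.026], [0.701, -0.108, 0.269]]
side dial_hub 0.91 [375. 256. 410. 307.] [ 0.524 -0.286  0.269] [[0.506, -0.322, 0.234], [0.549, -0.219, 0.272]]
side door_handle 0.63 [324. 144. 348. 181.] [0.704 0.267 0.066] [[0.672, 0.243, 0.004], [0.74, 0.313, 0.096]]
side oven_door 0.94 [301. 201. 416. 305.] [ 0.568 -0.116  0.218] [[0.402, -0.128, 0.056], [0.694, -0.056, 0.223]]
side amber_bottle 0.61 [226. 140. 252. 192.] [0.404 0.352 0.094] [[0.376, 0.339, 0.006], [0.437, 0.382, 0.171]]
side steel_canister 0.92 [267. 141. 295. 179.] [0.54  0.349 0.079] [[0.514, 0.335, -0.0], [0.579, 0.43, 0.113]]
side beaker 0.97 [325. 142. 348. 178.] [0.704 0.267 0.066] [[0.672, 0.243, 0.003], [0.74, 0.314, 0.096]]
```

Run:
```python
from h import *
a=[]
for c in ["top","side"]:
    f=dict(np.load(f"{c}0.npz")); p,col=pts(f,np.ones((400,640),bool)); col=col.astype(int)
    box=(p[:,0]>.38)&(p[:,0]<.75)&(p[:,1]>-.45)&(p[:,1]<-.02)
    top=box&(abs(p[:,2]-.23)<.008)
    r=cv2.minAreaRect(p[top][:,:2].astype(np.float32)); print(c,"top",r)
    red=box&(p[:,2]>.225)&(col[:,0]>col[:,1]+60)&(col[:,0]>col[:,2]+60)
    q=p[red]; print("red",len(q),q.mean(0),q[:,:2].min(0),q[:,:2].max(0))
    bar=box&(p[:,2]>.262)&(p[:,2]<.28); q=p[bar][:,:2].astype(np.float32); print("bar",len(q),cv2.minAreaRect(q),q.mean(0))
    w=bar&(col.min(1)>130); print("white",w.sum(),p[w].mean(0),p[w].min(0),p[w].max(0))
    y=box&(col[:,0]>col[:,2]+60)&(col[:,1]>col[:,2]+60); q=p[y&(abs(p[:,2]-.2)<.012)]; print("handle",len(q),q.mean(0),cv2.minAreaRect(q[:,:2].astype(np.float32)))
    b=box&(col[:,2]>col[:,0]+40)&(abs(p[:,2]-.22)<.006); print("door top",b.sum(),cv2.minAreaRect(p[b][:,:2].astype(np.float32)))
    im=f["pixels"][:,:,::-1]; s=im[130:275,350:520] if c=="top" else im[190:330,290:510]
    s=cv2.resize(s,(600,int(600*s.shape[0]/s.shape[1])))[:500]; a.append(s)
v=np.vstack([cv2.resize(x,(420,300)) for x in a]); cv2.imwrite("pics/v0.png",v)
```

```text
top top ((0.5593118667602539, -0.2543123960494995), (0.30032992362976074, 0.2936449348926544), 0.16202206909656525)
red 35 [ 0.62414036 -0.28274346  0.23861976] [ 0.61216056 -0.28911853] [ 0.63808815 -0.27775603]
bar 460 ((0.5249084234237671, -0.26549771428108215), (0.0461699403822422, 0.10731057822704315), 12.234326362609863) [ 0.52911896 -0.2710662 ]
white 64 [ 0.52825851 -0.24400739  0.26914908] [ 0.5056384  -0.31990225  0.2621345 ] [ 0.53391195 -0.21412651  0.27564103]
handle 380 [ 0.62827904 -0.0687667   0.20027121] ((0.6287265419960022, -0.07872244715690613), (0.05664898082613945, 0.11975197494029999), 89.39937591552734)
door top 977 ((0.5594366192817688, -0.11914586275815964), (0.29614895582199097, 0.02349555492401123), 0.27494728565216064)
side top ((0.5592816472053528, -0.2565600872039795), (0.3021022081375122, 0.2920399308204651), 0.09982072561979294)
red 40 [ 0.62259922 -0.28437243  0.23993866] [ 0.61045104 -0.28811836] [ 0.63539392 -0.2808749 ]
bar 669 ((0.5266481041908264, -0.2677310109138489), (0.04686813801527023, 0.10875250399112701), 4.7119855880737305) [ 0.5273009  -0.27687305]
white 95 [ 0.53170163 -0.2411206   0.27031116] [ 0.52172251 -0.30783687  0.26635895] [ 0.55191432 -0.21298086  0.27314257]
handle 329 [ 0.62627369 -0.06786109  0.20041152] ((0.6275990605354309, -0.07570194453001022), (0.1223750188946724, 0.045658718794584274), 1.0199452638626099)
door top 729 ((0.5586404204368591, -0.11681822687387466), (0.29886549711227417, 0.01952042430639267), 0.3941977918148041)
```

View pics/v0.png

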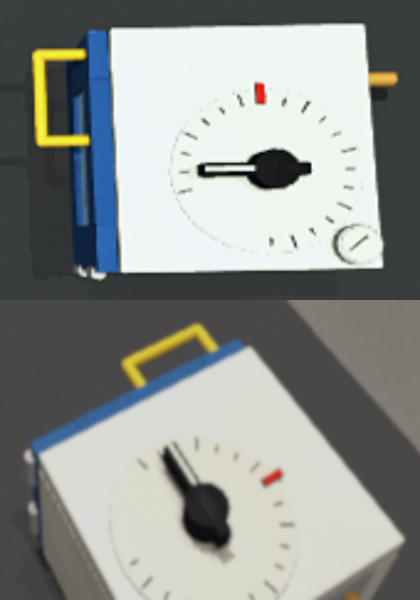

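View pics/side0.png

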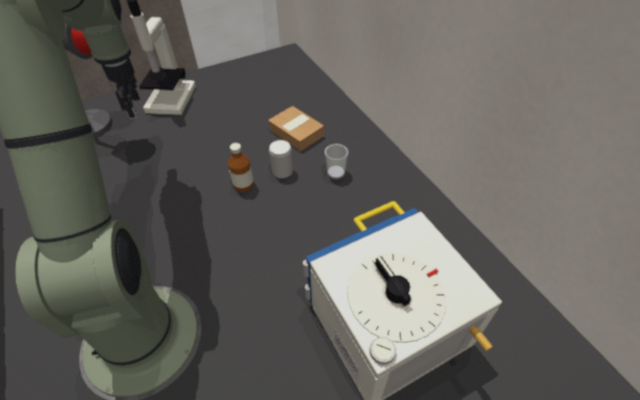

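play_rows --plan '[[[0,0,-1],[0,0,1],-1],[[0,0,-1],[0,0,1],-1],[[0,0,-1],[0,0,1],-1],[[0,0,-1],[0,0,1],-1],[[0,0,-1],[0,0,1],-1],[[0,0,0],[0,0,1],-1],[[0,0,0],[0,0,1],-1],[[0,0,0],[0,0,1],-1],[[0,0,0],[0,0,0.47],-1],[[-1,1,0],[0,0,0],-1],[[-1,1,0],[0,0,0],-1],[[-1,1,0],[0,0,0],-1],[[-1,1,0],[0,0,0],-1],[[-1,1,0],[0,0,0],-1],[[-1,1,0],[0,0,0],-1],[[-1,1,0],[0,0,0],-1],[[-1,1,0],[0,0,0],-1],[[-1,1,0],[0,0,0],-1],[[-1,1,0],[0,0,0],-1]]'

```text
clock: 3.28
position: [0.4354, 0.3464, 0.3704]
tool_rot: [3.142, -0.0, 1.571]
force: [0.1, -0.1, -0.6]
grip_width: 0.0854
finger_force: 0.0
```

play_rows --plan '[[[-1,1,0],[0,0,0],-1],[[-1,1,0],[0,0,0],-1],[[-1,1,0],[0,0,0],-1],[[-1,0.74,0],[0,0,0],-1],[[-1,0,0],[0,0,0],-1],[[-1,0,0],[0,0,0],-1],[[-1,0,0],[0,0,0],-1],[[-1,0,0],[0,0,0],-1],[[-1,0,0],[0,0,0],-1],[[-1,0,0],[0,0,0],-1],[[-1,0,0],[0,0,0],-1],[[-1,0,0],[0,0,0],-1],[[-1,0,0],[0,0,0],-1],[[-1,0,0],[0,0,0],-1],[[-1,0,0],[0,0,0],-1],[[-1,0,0],[0,0,0],-1],[[-1,0,0],[0,0,0],-1],[[-1,0,0],[0,0,0],-1],[[-1,0,0],[0,0,0],-1],[[-1,0,0],[0,0,0],-1]]'

```text
clock: 5.78
position: [0.5278, -0.1533, 0.3704]
tool_rot: [3.141, -0.001, 1.572]
force: [-0.3, 0.9, -0.2]
grip_width: 0.0857
finger_force: 0.0
```

play_rows --plan '[[[-1,0,0],[0,0,0],-1],[[-1,0,0],[0,0,0],-1],[[-1,0,0],[0,0,0],-1],[[-0.3,0,0],[0,0,0],-1],[[0,0,0],[0,0,0],-1]]'

```text
clock: 6.4
position: [0.5282, -0.2349, 0.3703]
tool_rot: [-3.142, -0.0, 1.571]
force: [-0.3, 0.7, -0.2]
grip_width: 0.0854
finger_force: 0.0
```

Run:
```python
from h import *
s=bot.observe(); print(s["position"],s["qpos"].round(2))
f=grab_frame("wrist"); cv2.imwrite("pics/w1.png",f["pixels"][:,:,::-1])
p,col=pts(f,np.ones((400,640),bool)); col=col.astype(int)
red=(p[:,2]>.225)&(p[:,2]<.25)&(col[:,0]>col[:,1]+60)&(col[:,0]>col[:,2]+60); q=p[red]
if len(q): print("red",len(q),q.mean(0),cv2.minAreaRect(q[:,:2].astype(np.float32)))
n=(abs(p[:,0]-.53)<.06)&(abs(p[:,1]+.286)<.1)
bar=n&(abs(p[:,2]-.27)<.005); b=p[bar]; print(len(b))
for y in np.arange(-.32,-.2,.01):
    k=b[abs(b[:,1]-y)<.005]
    if len(k): print(round(y,3),len(k),k[:,0].min().round(4),k[:,0].max().round(4))
```

```text
[ 0.52819016 -0.234942    0.37029713] [-0.11  0.39  0.6   1.58 -0.23  1.25  0.53]
red 275 [ 0.6238463  -0.2838887   0.23919718] ((0.6237505674362183, -0.28421851992607117), (0.025196248665452003, 0.009149928577244282), 3.0784409046173096)
4348
-0.32 123 0.5223 0.5376
-0.31 247 0.5161 0.5437
-0.3 536 0.5084 0.5513
-0.29 682 0.5062 0.5536
-0.28 693 0.5063 0.5536
-0.27 561 0.5104 0.5502
-0.26 258 0.5211 0.5378
-0.25 271 0.5227 0.5384
-0.24 286 0.5228 0.5383
-0.23 291 0.5229 0.5382
-0.22 302 0.523 0.5387
-0.21 98 0.523 0.538
```

View pics/w1.png

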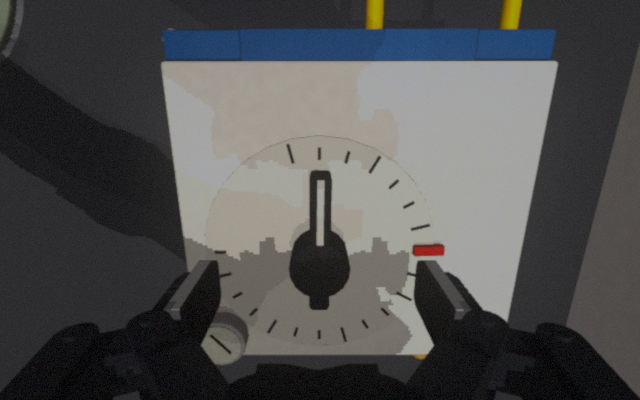

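play_rows --plan '[[[0,0.08,1],[0,0,0],-1],[[0,0,1],[0,0,0],-1],[[0,0,1],[0,0,0],-1],[[0,0,1],[0,0,0],-1],[[0,0,0.5],[0,0,0],-1],[[0,0,0],[0,0,0],1],[[0,0,0],[0,0,0],1],[[0,0,0],[0,0,0],1],[[0,0,0],[0,0,0],1],[[0,0,0],[0,0,0],1],[[0,0,0],[0,0,0],1],[[0,0,0],[0,0,0],1],[[0,0,0],[0,0,0],1]]' --newtons 30

```text
clock: 8.07
position: [0.5305, -0.2353, 0.2584]
tool_rot: [3.141, -0.0, 1.571]
force: [-3.0, 1.4, 7.0]
grip_width: 0.0158
finger_force: 33.8
```

play_rows --plan '[[[-0.02,0.3,0],[0,0,1],1],[[-0.02,0.3,0],[0,0,1],1],[[-0.02,0.3,0],[0,0,1],1],[[0,0,0],[0,0,0],1]]'

```text
clock: 8.57
position: [0.5531, -0.2406, 0.2583]
tool_rot: [3.14, 0.001, 1.119]
force: [1.3, -1.4, 5.1]
grip_width: 0.0154
finger_force: 33.3
```

play_rows --plan '[[[-0.02,0.3,0],[0,0,1],1],[[-0.02,0.3,0],[0,0,1],1],[[-0.02,0.3,0],[0,0,1],1],[[-0.02,0.3,0],[0,0,1],1],[[-0.02,0.3,0],[0,0,1],1],[[-0.02,0.3,0],[0,0,1],1],[[-0.02,0.3,0],[0,0,1],1],[[-0.01,0.1,0],[0,0,0.35],1],[[0,0,0],[0,0,0],1],[[0,0,0],[0,0,0],1]]'

```text
clock: 9.82
position: [0.5824, -0.2858, 0.2586]
tool_rot: [3.137, -0.004, 0.019]
force: [13.2, -14.9, -4.9]
grip_width: 0.0158
finger_force: 34.3
```

play_rows --plan '[[[-0.05,-0.03,0],[0,0,0],1],[[0,0,0],[0,0,0],1],[[0,0,0],[0,0,0],-1],[[0,0,0],[0,0,0],-1],[[0,0,0],[0,0,0],-1],[[0,0,0],[0,0,0],-1],[[0,0,0],[0,0,0],-1],[[0,0,-1],[0,0,0],-1],[[0,0,-1],[0,0,0],-1],[[0,0,-1],[0,0,0],-1],[[0,0,-1],[0,0,0],-1],[[0,0,0],[0,0,0],-1]]'

```text
clock: 11.32
position: [0.5799, -0.2836, 0.3594]
tool_rot: [3.141, -0.002, 0.019]
force: [-0.2, 0.3, 0.1]
grip_width: 0.0857
finger_force: 0.0
```

Run:
```python
from h import *
s=bot.observe(); print(s["position"],s["qpos"].round(2))
for c in ["wrist","top"]:
    f=grab_frame(c); cv2.imwrite(f"pics/{c}2.png",f["pixels"][:,:,::-1])
    p,col=pts(f,np.ones((400,640),bool)); col=col.astype(int)
    red=(p[:,2]>.225)&(p[:,2]<.25)&(p[:,1]<-.2)&(col[:,0]>col[:,1]+60)&(col[:,0]>col[:,2]+60); q=p[red]
    if len(q): print("red",len(q),q.mean(0))
    b=p[(abs(p[:,2]-.27)<.005)&(abs(p[:,0]-.54)<.09)&(abs(p[:,1]+.286)<.04)]; print(len(b))
    for x in np.arange(.49,.61,.01):
        k=b[abs(b[:,0]-x)<.005]
        if len(k): print(round(x,3),len(k),k[:,1].min().round(4),k[:,1].max().round(4))
```

```text
[ 0.57986783 -0.28364472  0.35936004] [-0.2   0.65  0.99  1.42 -0.54  1.36 -0.74]
red 382 [ 0.62469835 -0.28425121  0.23921149]
4755
0.5 182 -0.2966 -0.2811
0.51 325 -0.3044 -0.2705
0.52 623 -0.3092 -0.2644
0.53 761 -0.3106 -0.2636
0.54 747 -0.3104 -0.2644
0.55 533 -0.3054 -0.2689
0.56 276 -0.2933 -0.2782
0.57 305 -0.2931 -0.2773
0.58 312 -0.2928 -0.2765
0.59 321 -0.2918 -0.2764
0.6 347 -0.2915 -0.2757
red 15 [ 0.63056279 -0.28223297  0.23805575]
8
0.58 7 -0.2804 -0.275
0.59 1 -0.2848 -0.2848
```

View pics/wrist2.png

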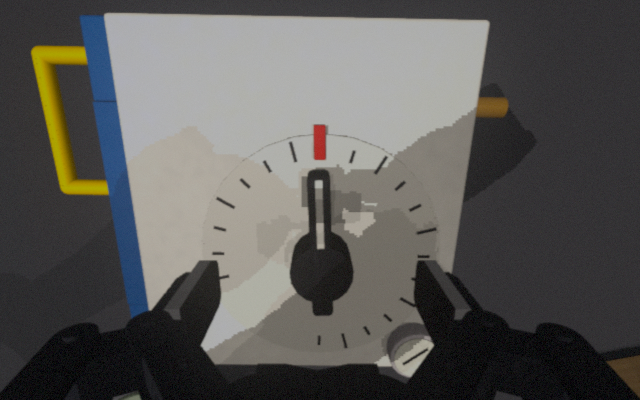

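play_rows --plan '[[[1,-1,0],[0,0,0.1],0],[[0.96,-1,0],[0,0,0],0],[[0,-1,0],[0,0,0],0],[[0,-1,0],[0,0,0],0],[[0,-1,0],[0,0,0],0],[[0,-1,0],[0,0,0],0],[[0,-1,0],[0,0,0],0],[[0,-1,0],[0,0,0],0],[[0,-1,0],[0,0,0],0],[[0,0,0],[0,0,0],0]]'

```text
clock: 12.68
position: [0.6274, -0.0554, 0.3567]
tool_rot: [-3.141, 0.001, 0.007]
force: [-0.5, 0.1, -0.5]
grip_width: 0.0426
finger_force: 0.0
```

Run:
```python
from h import *
s=bot.observe(); print(s["position"],s["grip_width"],s["qpos"].round(2))
f=grab_frame("wrist"); cv2.imwrite("pics/w3.png",f["pixels"][:,:,::-1])
p,col=pts(f,np.ones((400,640),bool)); col=col.astype(int)
m=(p[:,2]>.185)&(p[:,2]<.215)&(col[:,0]>col[:,2]+60)&(col[:,1]>col[:,2]+60); q=p[m]
print(len(q),q.min(0),q.max(0))
for x in np.arange(.56,.7,.01):
    k=q[abs(q[:,0]-x)<.005]
    if len(k): print(round(x,3),len(k),k.min(0).round(4),k.max(0).round(4))
d=p[(abs(p[:,2]-.22)<.004)&(p[:,1]>-.2)&(col[:,2]>col[:,0]+30)]; print("door",d.min(0),d.max(0))
```

```text
[ 0.62740853 -0.05535621  0.35668083] 0.042576718658998126 [-0.6   0.64  1.04  1.47 -0.56  1.35 -1.09]
3633 [ 0.56926147 -0.10924468  0.19326344] [ 0.69190587 -0.05221587  0.20382972]
0.57 235 [ 0.5693 -0.1091  0.1952] [ 0.575  -0.0526  0.2027]
0.58 624 [ 0.575  -0.1092  0.1935] [ 0.585  -0.0526  0.203 ]
0.59 148 [ 0.5851 -0.0656  0.1952] [ 0.5949 -0.0526  0.2022]
0.6 158 [ 0.5952 -0.0654  0.1956] [ 0.6049 -0.0525  0.2024]
0.61 156 [ 0.605  -0.0652  0.1959] [ 0.615  -0.0525  0.2027]
0.62 166 [ 0.615  -0.066   0.1934] [ 0.625  -0.0524  0.2028]
0.63 175 [ 0.625  -0.0659  0.1944] [ 0.635  -0.0524  0.2028]
0.64 180 [ 0.635  -0.0657  0.1956] [ 0.645  -0.0524  0.2025]
0.65 180 [ 0.645  -0.0655  0.1953] [ 0.6549 -0.0523  0.2032]
0.66 191 [ 0.655  -0.0654  0.1948] [ 0.665  -0.0523  0.2024]
0.67 192 [ 0.6651 -0.066   0.1933] [ 0.6749 -0.0523  0.2024]
0.68 618 [ 0.6751 -0.1091  0.1942] [ 0.6849 -0.0522  0.2038]
0.69 610 [ 0.685  -0.1092  0.1948] [ 0.6919 -0.0522  0.2029]
door [ 0.45339437 -0.13200569  0.21607577] [ 0.7097563  -0.10867378  0.22158387]
```

View pics/w3.png

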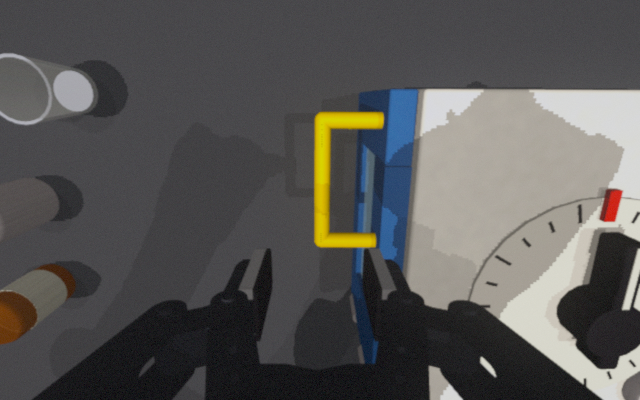

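play_rows --plan '[[[0.13,0.14,1],[0,0,0.04],0],[[0,0,1],[0,0,0],0],[[0,0,1],[0,0,0],0],[[0,0,1],[0,0,0],0],[[0,0,1],[0,0,0],0],[[0,0,1],[0,0,0],0],[[0,0,0.5],[0,0,0],0],[[0,0,0],[0,0,0],0.2],[[0,0,0],[0,0,0],1],[[0,0,0],[0,0,0],1],[[0,0,0],[0,0,0],1],[[0,0,0],[0,0,0],1],[[0,0,0],[0,0,0],1]]' --newtons 40

```text
clock: 14.35
position: [0.631, -0.0597, 0.1963]
tool_rot: [-3.139, -0.001, -0.001]
force: [-2.8, 7.9, 4.7]
grip_width: 0.0126
finger_force: 39.3
```

play_rows --plan '[[[-0.09,-0.33,0],[0,0,-0.25],1],[[-0.17,-0.655,0],[0,0,-0.5],1],[[-0.17,-0.655,0],[0,0,-0.5],1],[[-0.17,-0.655,0],[0,0,-0.5],1],[[-0.17,-0.655,0],[0,0,-0.5],1],[[-0.17,-0.655,0],[0,0,-0.5],1],[[-0.17,-0.655,0],[0,0,-0.5],1]]'

```text
clock: 15.22
position: [0.5825, 0.0371, 0.1963]
tool_rot: [3.141, -0.002, 0.489]
force: [1.0, -0.9, 4.9]
grip_width: 0.0122
finger_force: 40.4
```

play_rows --plan '[[[-0.17,-0.655,0],[0,0,-0.5],1],[[-0.17,-0.655,0],[0,0,-0.5],1],[[-0.17,-0.655,0],[0,0,-0.5],1],[[-0.17,-0.655,0],[0,0,-0.5],1],[[-0.17,-0.655,0],[0,0,-0.5],1],[[-0.17,-0.655,0],[0,0,-0.5],1],[[-0.17,-0.655,0],[0,0,-0.5],1],[[-0.17,-0.655,0],[0,0,-0.5],1],[[-0.17,-0.655,0],[0,0,-0.5],1],[[-0.17,-0.655,0],[0,0,-0.5],1]]'

```text
clock: 16.48
position: [0.4368, 0.1153, 0.1962]
tool_rot: [3.14, -0.002, 1.239]
force: [1.0, -0.7, 9.4]
grip_width: 0.0125
finger_force: 41.0
```

play_rows --plan '[[[-0.17,-0.655,0],[0,0,-0.5],1],[[-0.17,-0.655,0],[0,0,-0.5],1],[[-0.09,-0.33,0],[0,0,-0.25],1],[[0,0,0],[0,0,0],1],[[0,0,0],[0,0,0],1]]'

```text
clock: 17.1
position: [0.3948, 0.1164, 0.1962]
tool_rot: [3.14, -0.002, 1.424]
force: [-1.7, 4.1, 11.1]
grip_width: 0.0121
finger_force: 41.1
```

Run:
```python
from h import *
s=bot.observe(); print(s["qpos"].round(2))
```

```text
[-0.98  0.32  0.67  2.21 -0.31  0.7  -0.24]
```

play_rows --plan '[[[0,0,0],[0,0,0],0],[[0,0,0],[0,0,0],0],[[0,0,0],[0,0,0],0],[[0,0,0],[0,0,0],0],[[0,0,-0.5],[0,0,0],0],[[0,0,-1],[0,0,0],0],[[0,0,-1],[0,0,0],0],[[0,0,-1],[0,0,0],0],[[0,0,-1],[0,0,0],0],[[0,0,-1],[0,0,0],0],[[0,0,0],[0,0,0],0],[[0,0,0],[0,0,0],0]]'

```text
clock: 18.6
position: [0.3942, 0.1156, 0.3327]
tool_rot: [-3.141, -0.0, 1.423]
force: [0.2, 0.1, -0.1]
grip_width: 0.0426
finger_force: 0.0
```

Run:
```python
from h import *
f=grab_frame("top"); g=grab_frame("side")
cv2.imwrite("pics/end.png",np.vstack([f["pixels"][120:400,120:560,::-1],g["pixels"][120:400,120:560,::-1]]))
for c,f in (("top",f),("side",g)):
    p,col=pts(f,np.ones((400,640),bool)); col=col.astype(int)
    b=(col[:,2]>col[:,0]+40)&(abs(p[:,2]-.22)<.006)&(p[:,1]>-.2); print(c,cv2.minAreaRect(p[b][:,:2].astype(np.float32)))
    q=p[(abs(p[:,2]-.27)<.006)&(abs(p[:,0]-.54)<.09)&(abs(p[:,1]+.286)<.04)]; e=q[q[:,0]>.565]; print(len(e),np.polyfit(e[:,0],e[:,1],1) if len(e)>9 else "", e.mean(0) if len(e) else "")
```

```text
top ((0.44329744577407837, 0.038560256361961365), (0.2993023097515106, 0.021698251366615295), 81.08307647705078)
103 [ 0.04791631 -0.31007358] [ 0.58369331 -0.28210515  0.26887379]
side ((0.4427780210971832, 0.03651092201471329), (0.29970797896385193, 0.02244848757982254), 81.05470275878906)
135 [ 0.03591135 -0.30661056] [ 0.58353778 -0.28565493  0.26959274]
```

View pics/end.png

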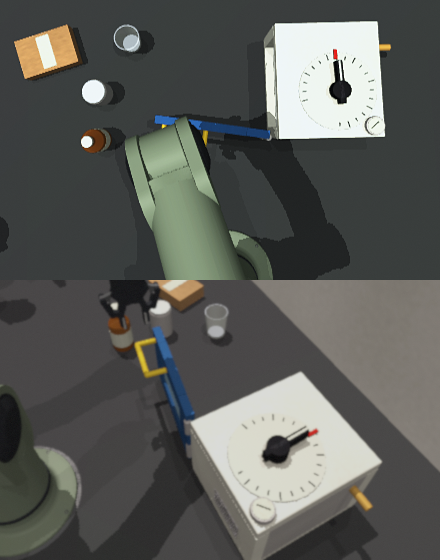

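The picture shows the door open at about 81°, the pointer at the red tab, the bottle, canister and beaker in place, and the gripper clear of everything.

```bash
python3 -c "
from workcell import bot
print(bot.job_done())"
```

```text
the job is handed in; nothing more can be done
None
```

The job is handed in, with no verdict returned: in the last pictures the vent pointer stood about 1° from the red tab, the door was open about 81° (1.42 rad), the bottle, canister and beaker showed no movement, and the gripper touched nothing.

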